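# Staples away, pens out

## Task

Two small drawer units stand on the desk, each with its drawer half open. Push the drawer that holds the staple box fully shut, and with the fingertips behind its front draw the drawer that holds the pen and eraser out as far as it goes. Do not pinch or lift anything, leave both units standing where they are and leave the mug, glue stick and rubber stamp alone.

Things in the scene. Friction and masses are not known exactly. Their poses are not given: they have to be found in the camera images.
- staple_unit: Low wooden drawer unit, its drawer holding a small cardboard staple box; the two units are else alike. Case 140 mm deep (x), 180 wide (y), 60 high, about 1.4 to 2.8 kg, loose on rubber feet. Origin: centre of its underside. +x points from the drawer's front to the back of the case: the drawer opens along -x, shuts along +x; z up.
- staple_drawer (a joint): How far this drawer is pulled out, m: 0 = shut (front against the case), 0.12 = fully open at its stop. It starts about half open, slides with 1 to 2 N of friction and stays where it is left.
- staple_front (a point): Middle of the upper edge of the outer face of this drawer's front, 58 mm above the desk; moves with the drawer; axes as the unit's. The front is plain, upright, 180 mm wide, 11 mm thick (6 mm outer panel, 5 mm inner wall), 6 to 58 mm above the desk. Behind it the drawer is open at the top; the free length from the front's inner side to the case is the joint value less 5 mm.
- staple_face: Outer panel of this drawer's front, 6 mm thick. Origin: that of the unit, shifted along the unit's -x by the joint value.
- staple_tray: Tray of this drawer: floor 13 mm above the desk, side walls to 46 mm, and the 5 mm inner wall of the front. Origin as for the outer panel. In it: a small cardboard staple box, 45x110x22 mm, lying crosswise, fixed in the drawer; its top is 35 mm above the desk.
- pen_unit: Low wooden drawer unit, its drawer holding a slim pen and an eraser; the two units are else alike. Case 140 mm deep (x), 180 wide (y), 60 high, about 1.4 to 2.8 kg, loose on rubber feet. Origin: centre of its underside. +x points from the drawer's front to the back of the case: the drawer opens along -x, shuts along +x; z up.
- pen_drawer (a joint): How far this drawer is pulled out, m: 0 = shut (front against the case), 0.12 = fully open at its stop. It starts about half open, slides with 1 to 2 N of friction and stays where it is left.
- pen_front (a point): Middle of the upper edge of the outer face of this drawer's front, 58 mm above the desk; moves with the drawer; axes as the unit's. The front is plain, upright, 180 mm wide, 11 mm thick (6 mm outer panel, 5 mm inner wall), 6 to 58 mm above the desk. Behind it the drawer is open at the top; the free length from the front's inner side to the case is the joint value less 5 mm.
- pen_face: Outer panel of this drawer's front, 6 mm thick. Origin: that of the unit, shifted along the unit's -x by the joint value.
- pen_tray: Tray of this drawer: floor 13 mm above the desk, side walls to 46 mm, and the 5 mm inner wall of the front. Origin as for the outer panel. In it: a slim pen 145 mm long lying crosswise and a 48 mm eraser behind it, fixed in the drawer; the eraser's top is 24 mm above the desk.
- mug: White ceramic mug with handle, 82x118x94 mm, a bystander. Origin: centre of its underside.
- glue: Upright glue stick, 27 mm across, 90 mm high, a bystander. Origin: centre of its underside.
- stamp: Wooden rubber stamp with an upright knob, 28x64x69 mm, a bystander. Origin: centre of its underside.

How it is judged:
At the end, for the whole second after the job is handed in: The drawer with the staple box is shut to within 5 mm and the drawer with the pen and eraser is open to within 10 mm of its 120 mm stop, both at rest; both units stand flat, and they, the mug, the glue stick and the rubber stamp are within 20 mm of where they stood (value of joint staple_drawer below 0.005 m and value of joint pen_drawer above 0.11 m and distance of each of staple_unit, pen_unit, mug, glue, stamp from where it was at the start of the episode below 0.02 m and angle between each of staple_unit, pen_unit's own z axis and vertical below 0.05 rad and linear speed of each of staple_unit, staple_face, pen_unit, pen_face below 0.01 m/s); the robot touches nothing.
It fails at once if the staple unit is shoved more than 20 mm, lifted or tipped (distance of staple_unit from where it was at the start of the episode above 0.02 m or height (world z) of staple_unit above 0.01 m or angle between staple_unit's own z axis and vertical above 0.12 rad).
It fails at once if the pen unit is shoved more than 20 mm, lifted or tipped (distance of pen_unit from where it was at the start of the episode above 0.02 m or height (world z) of pen_unit above 0.01 m or angle between pen_unit's own z axis and vertical above 0.12 rad).
It fails at once if the front of the drawer with the staple box is pinched: the fingers press its outer and inner side at once (contact force between the fingers and staple_face above 0.7 N and contact force between the fingers and staple_tray above 0.7 N).
It fails at once if the front of the drawer with the pen and the eraser is pinched: the fingers press its outer and inner side at once (contact force between the fingers and pen_face above 0.7 N and contact force between the fingers and pen_tray above 0.7 N).
It fails at once if the mug, glue stick or rubber stamp is moved more than 20 mm or tipped (distance of any of mug, glue, stamp from where it was at the start of the episode above 0.02 m or angle between any of mug, glue, stamp's own z axis and vertical above 0.2 rad).
It also fails if it takes over 51 s, if anything falls off the work surface, if the arm or the gripper's body presses on something with over 40 N, if the wrist force passes 120 N, or if a joint passes its speed limit or range.

## Robot

A 7-joint arm with a two-finger parallel gripper is mounted at the origin on the work surface; the furniture and walls round the work are solid. World frame = base frame: x ahead of the robot, y to its left, z up, the work surface at z = 0. Lengths are in m, angles in rad, forces in N, time in s.
With the tool pointing down it reaches from about 0.4 to 0.85 m from the base axis. Payload 10.4 kg.
Tool frame: the origin (TCP) lies between the finger pads; the fingertips stand ahead of it and the grasp point (between the pads) lies 5 mm behind it (manip.tip_extent is the z of the fingertips in the tool frame, in m); z points along the fingers, y is the line along which they close (so a half turn about z gives the same grasp; the last joint's range is limited). The gripper opens to 85 mm and grips with 20 to 120 N. Pads are 22 mm wide; open, the fingers measure 114 mm over their backs; the gripper's body (76 mm by 85 mm) begins 54 mm behind the grasp point. The pads swing forward as they close: fully open they stand 13 mm farther back than shut.
Start: joints at [-0.023, 0.332, -0.065, 1.46, 0.022, 1.35, -0.088], TCP at [0.625, 0, 0.245] pointing down, gripper open.
Joint ranges: [-2.6, 2.6], [-0.5, 2.12], [-1.47, 1.34], [0.16, 2.42], [-1.27, 4.41], [0.06, 2.06], [-2.6, 2.6]. Speed limits (rad/s): [2.22, 2.22, 2.79, 2.79, 3.14, 3.14, 3.14].

## Interface

Orientations are given as a unit quaternion [x, y, z, w].
In Python, from workcell import status, viewer, manip gives the robot as it stands.
- The arm moves only by the tool play_rows, never from a script. Its argument "plan" is one flat list of numbers, 7 for each row, row after row: the turn, a rotation vector about the tool's x, y, z in degrees, then the shift along the tool's x, y, z in m, then the opening, from 0 (shut) to 1 (fully open). In form: [ax, ay, az, dx, dy, dz, grip, ax, ay, az, dx, dy, dz, grip, ...]. A call has 1 to 20 rows; each row is the pose to reach, as a shift and turn from the pose commanded when the call began, along the tool's axes at that moment; what a row does not reach only later rows make up. A row lasts 1/8 s, in which the tool goes at most 62.5 mm and 10.7 degrees, less where a joint would pass 70% of its speed; a pose out of reach is approached as far as the arm can. A call with a gripper value outside its range is refused whole. The fingers move at their own pace and stop on an object; "squeeze" is the grip in N (left out, the last holds). Time passes only in rows, so rows that repeat a pose let the fingers close. It gives the time, the measured TCP pose, the force, the opening and the grip force at its end, in the units of the state.
- status.get_obs(): the state, without advancing time (a new reading comes with each control period).
- viewer.camera(name): name is "scene" or "top" or "wrist"; returns the picture (420x560x3 uint8, red, green, blue); there is no depth.
- viewer.camera_model(name): a dict with "fx", "fy", "cx", "cy" (pixels), "R" (3x3) and "t" (3): a world point X has camera coordinates R X + t. Camera axes: x right, y down, z forward; pixel columns grow to the right and rows downward; lengths in m; the calibration is good to about 2 mm. A picture is of the moment at which its call begins: read the wrist's pose just before it. camera_model takes no time and is no camera call; for the wrist camera it gives the pose at the moment of the call.
- manip.hand_in(): hands the job in; it is judged then, once.
The state is a dict: "clock": time; "joint_pos": joint angles; "joint_velocities": joint speeds; "tau": joint torques, N m; "position": TCP position; "ee_rot": TCP orientation; "ft_force": force on the tool from outside, world axes, zero at the start; "torque": the same for the moment, N m; "grip_width": opening from 0.0 (shut) to 1.0 (fully open); "grasp_force": force on a finger pad.
Only numpy, scipy, OpenCV 4.12 (cv2) and the standard library are available. Lean on these libraries where they do the work, as an engineer would, in place of code of your own. Each camera call takes 0.05 s, during which the arm holds its last target. There are 200 camera calls.

## Working session

There is one attempt and no reset: what is moved stays moved. The work goes in short steps, Python scripts to look and compute and a tool call to move; the robot and the scene stay as the last step left them, time stands still between calls to the robot, and variables do not carry over. Pictures are saved under pics/ and viewed, at most 10 in all, crops included, and the job is handed in when it is done.

Besides the shell and the picture viewer there is one more tool, called after "Request:" as name(argument=value, ...) on one line, values as JSON. play_rows: Moves the arm, as the interface text tells. Its arguments: {"type":"object","properties":{"plan":{"type":"array","items":{"type":"number"}},"squeeze":{"type":"number"}},"required":["plan"]}

```bash
mkdir -p pics; python3 - <<'E'
from workcell import status, viewer, manip
import cv2, pickle
o=status.get_obs();print(o, manip.tip_extent)
d={}
for n in("scene","top"):
    im=viewer.camera(n);cv2.imwrite(f"pics/{n}0.png",im[...,::-1]);d[n]=(im,viewer.camera_model(n))
pickle.dump(d,open("d0.pkl","wb"));print(d["top"][1],d["scene"][1])
E
```

```text
{'clock': 0.0, 'joint_pos': array([-0.02258185,  0.33288721, -0.06469948,  1.4609416 ,  0.02157557,
        1.34990982, -0.08849974]), 'joint_velocities': array([ 0.00077618, -0.00018983,  0.00026832,  0.00117349, -0.00019067,
       -0.00028786,  0.00034464]), 'tau': array([ 4.98105128e-04, -6.25449800e+01,  4.97091911e-02, -3.91610491e+01,
        1.63588714e-02,  9.83294769e-03, -6.01235030e-06]), 'position': array([ 6.24639707e-01, -8.69213826e-06,  2.44506199e-01]), 'ee_rot': array([ 7.07107566e-01,  7.07105624e-01, -5.28540922e-04, -4.97462196e-04]), 'ft_force': array([ 0.18610609,  0.4379336 , -0.45273867]), 'torque': array([ 0.03233398, -0.01710159,  0.02246465]), 'grasp_force': 0.0, 'grip_width': 1.0051936015383172} 0.014
{'fx': 531.2095517880224, 'fy': 531.2095517880224, 'cx': 279.14166017456813, 'cy': 213.33672088810744, 'R': array([[ 0.06442421, -0.99791878,  0.00276052],
       [-0.97273853, -0.06341567, -0.22306547],
       [ 0.22277628,  0.01168555, -0.97479956]]), 't': array([0.11458911, 0.5009306 , 1.45863214])} {'fx': 379.8308535193133, 'fy': 379.8308535193133, 'cx': 281.9345706271243, 'cy': 208.68371983472062, 'R': array([[-0.5547298 , -0.83176225,  0.02112837],
       [-0.53084162,  0.33425362, -0.77876934],
       [ 0.6406887 , -0.44322238, -0.62695447]]), 't': array([0.37560273, 0.25622142, 0.86083615])}
```

View pics/top0.png

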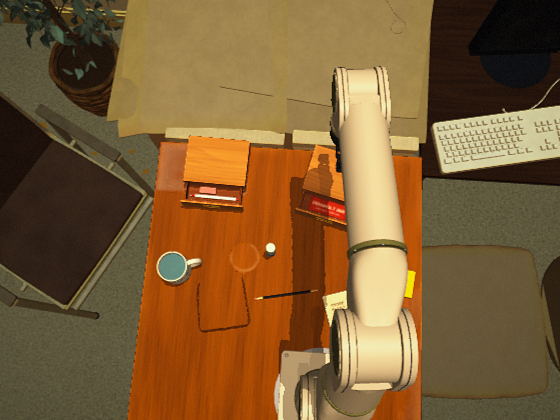

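View pics/scene0.png

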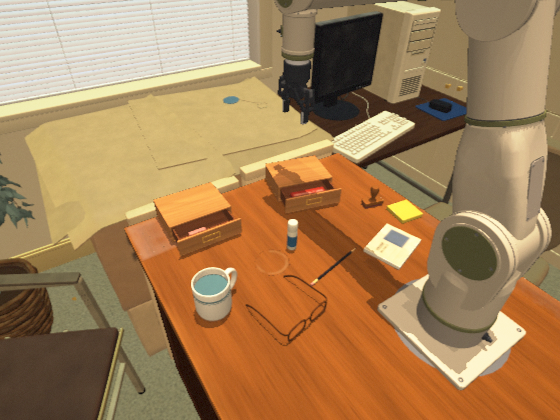

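Top view: the pen unit is at left (front edge about (182,204)-(242,209)). The staple unit is near (325,185), partly hidden by the arm. The glue is at (270,249), the mug at (173,267). In the scene view the fronts are near (205,240) for the pen and (310,200) for the staples, and the stamp is at (373,197). I'll zoom in on the edges next.

```bash
python3 - <<'E'
import cv2,pickle,numpy as np
d=pickle.load(open("d0.pkl","rb"))
a=d["top"][0][130:240,170:360];b=d["scene"][0][150:260,150:350]
a=cv2.resize(a,(760,440)[:2] if 0 else None,fx=4,fy=4,interpolation=cv2.INTER_CUBIC);
cv2.imwrite("pics/c1.png",a[...,::-1])
cv2.imwrite("pics/c2.png",cv2.resize(b,None,fx=4,fy=4,interpolation=cv2.INTER_CUBIC)[...,::-1])
E
```

```text
(no output)
```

View pics/c1.png

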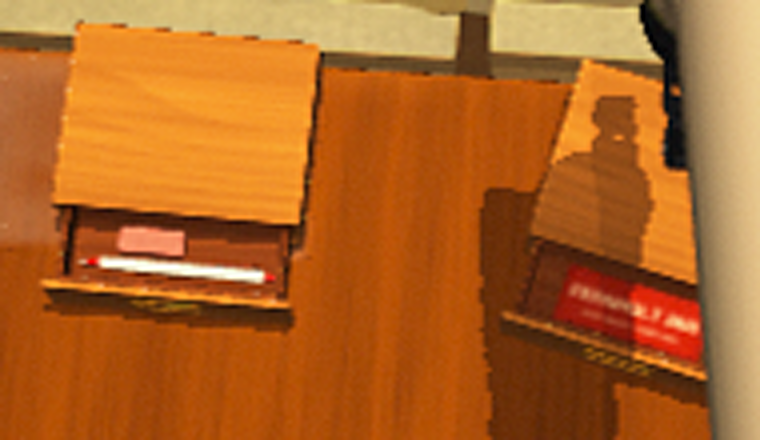

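View pics/c2.png

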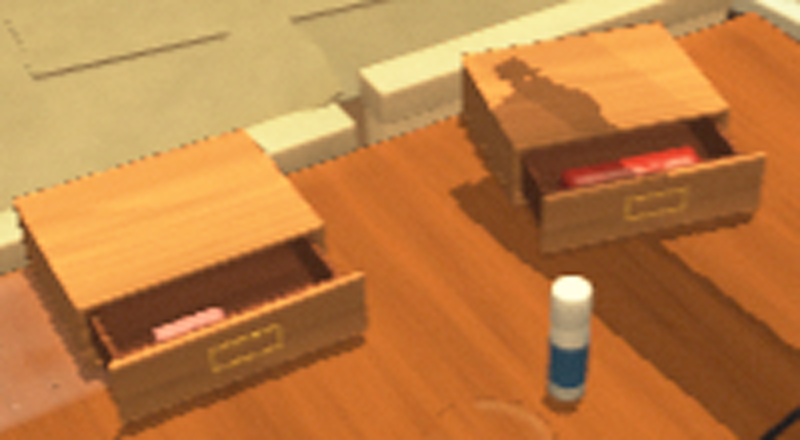

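Case tops, front rails and contents are all clear in both crops. I'll triangulate the matching corners.

```bash
cat > h.py <<'E'
import numpy as np
def ray(m,p):
    R=np.array(m["R"]);t=np.array(m["t"]);d=R.T@np.array([(p[0]-m["cx"])/m["fx"],(p[1]-m["cy"])/m["fy"],1]);return -R.T@t,d/np.linalg.norm(d)
def plane(m,p,z):
    c,d=ray(m,p);return c+d*(z-c[2])/d[2]
def tri(l):
    A=np.zeros((3,3));b=np.zeros(3);
    for m,p in l:
        c,d=ray(m,p);P=np.eye(3)-np.outer(d,d);A+=P;b+=P@c
    return np.linalg.solve(A,b)
E
python3 - <<'E'
import pickle,numpy as np
from h import *
np.set_printoptions(precision=3,suppress=True)
d=pickle.load(open("d0.pkl","rb"));T=d["top"][1];S=d["scene"][1]
t=lambda u,v:(170+u/4-.4,130+v/4-.4)
s=lambda u,v:(150+u/4-.4,150+v/4-.4)
for n,a,b,z in [("pBL",(78,25),(20,200),.06),("pBR",(320,45),(243,130),.06),("pFR",(299,222),(322,222),.06),("pFL",(55,204),(80,306),.06),("pfL",(42,289),(110,368),.058),("pfR",(291,309),(366,277),.058),
 ("sBL",(583,62),(463,60),.06),("sFL",(532,236),(522,155),.06),("sfL",(503,319),(543,198),.058),("sBR",None,(660,25),.06),("sFR",None,(728,108),.06),("sfR",None,(766,156),.058)]:
    r=[(S,s(*b))]+([(T,t(*a))] if a else [])
    print(n,tri(r) if a else "", plane(S,s(*b),z), plane(T,t(*a),z) if a else "")
print("glue",plane(T,(270,246),.09),"mug",plane(T,(173,267),.09),"stamp",plane(S,(371,205),0))
E
```

```text
pBL [0.705 0.423 0.064] [0.708 0.42  0.06 ] [0.708 0.426 0.06 ]
pBR [0.704 0.247 0.06 ] [0.704 0.247 0.06 ] [0.704 0.247 0.06 ]
pFR [0.567 0.251 0.063] [0.571 0.249 0.06 ] [0.568 0.252 0.06 ]
pFL [0.569 0.427 0.066] [0.576 0.426 0.06 ] [0.57  0.429 0.06 ]
pfL [0.507 0.431 0.062] [0.512 0.431 0.058] [0.507 0.432 0.058]
pfR [0.504 0.252 0.059] [0.503 0.251 0.058] [0.504 0.253 0.058]
sBL [0.702 0.053 0.06 ] [0.7   0.052 0.06 ] [0.703 0.054 0.06 ]
sFL [0.569 0.083 0.057] [0.563 0.084 0.06 ] [0.569 0.084 0.06 ]
sfL [0.506 0.102 0.063] [0.513 0.099 0.058] [0.507 0.101 0.058]
sBR  [ 0.659 -0.121  0.06 ] 
sFR  [ 0.53  -0.089  0.06 ] 
sfR  [ 0.466 -0.074  0.058] 
glue [0.391 0.166 0.09 ] mug [0.316 0.425 0.09 ] stamp [ 0.407 -0.155  0.   ]
```

Request:
play_rows(plan=[0,0,-20,0.006,-0.046,0,0,0,0,-40,0.012,-0.091,0,0,0,0,-60,0.018,-0.137,0,0,0,0,-77,0.024,-0.182,0,0,0,0,-77,0.024,-0.182,0,0,0,0,-77,0.024,-0.182,0,0,0,0,-77,0.024,-0.182,0,0,0,0,-77,0.024,-0.182,0,0,0,0,-77,0.024,-0.182,0,0,0,0,-77,0.024,-0.182,0,0])

```text
clock: 1.35
position: [0.443, 0.024, 0.2452]
ee_rot: [0.114, 0.993, 0.0, -0.0]
ft_force: [1.1, 0.2, 0.7]
grip_width: 0.001
grasp_force: 0.0
```

```bash
python3 - <<'E'
from workcell import status, viewer
import cv2,pickle,numpy as np
m=viewer.camera_model("wrist");im=viewer.camera("wrist");t=viewer.camera("top")
pickle.dump((im,m),open("w1.pkl","wb"))
cv2.imwrite("pics/w1.png",np.hstack([im[:,:,::-1][::1],t[:300,160:400,::-1] if 0 else cv2.resize(t[120:260,160:360],(240,168))[...,::-1].repeat(1,0) if 0 else np.vstack([cv2.resize(t[120:260,170:380],(240,160)),np.zeros((260,240,3),np.uint8)])[...,::-1]]))
o=status.get_obs();print(o["position"],o["ee_rot"],m)
E
```

```text
[0.44302583 0.02401742 0.24530003] [1.13950775e-01 9.93486396e-01 2.46300181e-05 2.13312039e-05] {'fx': 310.96586073450214, 'fy': 310.96586073450214, 'cx': 279.45835544957333, 'cy': 209.1408998472678, 'R': array([[ 2.27188778e-01,  9.73850675e-01,  3.49026226e-04],
       [ 9.38887476e-01, -2.19127387e-01,  2.65468447e-01],
       [ 2.58603107e-01, -5.99837556e-02, -9.64119485e-01]]), 't': array([-0.12485243, -0.4448103 ,  0.26540053])}
```

View pics/w1.png

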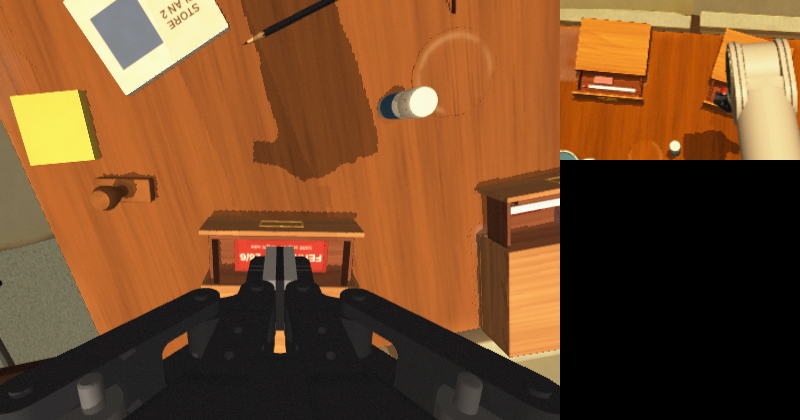

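In the wrist view the staple front's upper outer edge runs from about (200,233) to (364,233), directly below the hand. The stamp is at (120,190) and the glue at (405,103), both well clear.

```bash
python3 - <<'E'
import pickle
from h import *
im,m=pickle.load(open("w1.pkl","rb"));T=pickle.load(open("d0.pkl","rb"))["top"][1]
a=plane(m,(200,233),.058);b=plane(m,(364,233),.058);print(a,b,(a+b)/2,np.linalg.norm(a-b),np.arctan2(-(b-a)[0],(b-a)[1]))
print(tri([(m,(364,233)),(T,(170+503/4-.4,130+319/4-.4))]))
print(plane(m,(483,196),.058))
E
```

```text
[ 0.46862305 -0.06898801  0.058     ] [0.50876422 0.10298062 0.058     ] [0.48869363 0.0169963  0.058     ] 0.1765913958911612 -0.2293155480258312
[0.50484071 0.10135377 0.06691593]
[0.49649761 0.23017181 0.058     ]
```

Request:
play_rows(plan=[0,0,0,0,0,0.05,0,0,0,0,0,0,0.1,0,0,0,0,0,0,0.15,0,0,0,0,0,0,0.195,0,0,0,0,0,0,0.195,0,0,0,0,-0.02,0,0.195,0,0,0,0,-0.028,0,0.195,0,0,0,0,-0.034,0,0.195,0,0,0,0,-0.04,0,0.195,0,0,0,0,-0.046,0,0.195,0,0,0,0,-0.052,0,0.195,0,0,0,0,-0.058,0,0.195,0,0,0,0,-0.064,0,0.195,0,0,0,0,-0.07,0,0.195,0,0,0,0,-0.075,0,0.195,0,0,0,0,-0.08,0,0.195,0,0,0,0,-0.08,0,0.195,0])

```text
clock: 3.58
position: [0.5216, 0.0061, 0.0504]
ee_rot: [0.113, 0.994, 0.0, 0.0]
ft_force: [0.4, -0.4, 0.4]
grip_width: 0.004
grasp_force: 0.0
```

```bash
python3 - <<'E'
from workcell import status, viewer
import cv2,pickle,numpy as np
im=viewer.camera("scene");pickle.dump(im,open("s1.pkl","wb"))
w=viewer.camera("wrist");m=viewer.camera_model("wrist");pickle.dump((w,m),open("w2.pkl","wb"))
a=cv2.resize(im[150:220,260:360],(400,280));b=cv2.resize(w,(400,300))
cv2.imwrite("pics/s1.png",np.vstack([a,b])[...,::-1]);print(status.get_obs()["ft_force"])
E
```

```text
[ 0.54712544 -0.35183892 -0.03350763]
```

View pics/s1.png

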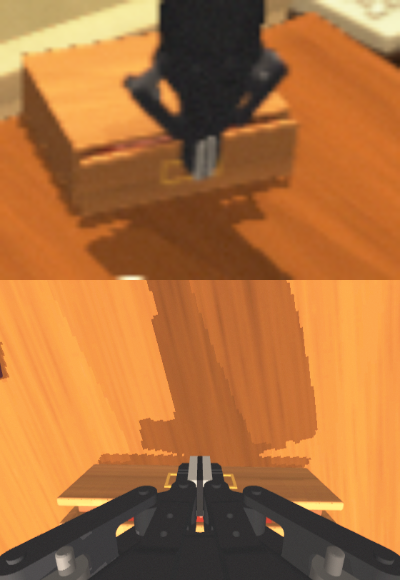

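The drawer is nearly shut, with a gap of roughly 1 cm. I'll push on in small steps and watch the force.

Request:
play_rows(plan=[0,0,0,-0.003,0,0,0,0,0,0,-0.006,0,0,0,0,0,0,-0.009,0,0,0,0,0,0,-0.011,0,0,0,0,0,0,-0.012,0,0,0])

```text
clock: 4.3
position: [0.5328, 0.0033, 0.0503]
ee_rot: [0.113, 0.994, 0.0, 0.0]
ft_force: [-1.1, 0.6, 1.3]
grip_width: -0.002
grasp_force: 1.0
```

Request:
play_rows(plan=[0,0,0,-0.001,0,0,0,0,0,0,-0.002,0,0,0])

```text
clock: 4.55
position: [0.5329, 0.0032, 0.0501]
ee_rot: [0.113, 0.994, -0.0, -0.002]
ft_force: [-12.3, 2.4, 10.3]
grip_width: 0.006
grasp_force: 6.6
```

```bash
python3 - <<'E'
from workcell import status, viewer
import cv2,pickle,numpy as np
im=viewer.camera("scene");pickle.dump(im,open("s2.pkl","wb"))
o=pickle.load(open("d0.pkl","rb"))["scene"][0]
f=lambda i:cv2.resize(i[150:220,260:360],(500,290) ,interpolation=cv2.INTER_CUBIC)
cv2.imwrite("pics/s2.png",np.vstack([f(im),f(o)])[...,::-1]);print(status.get_obs()["ft_force"])
E
```

```text
[-9.59635246  2.85327637  8.10387241]
```

View pics/s2.png

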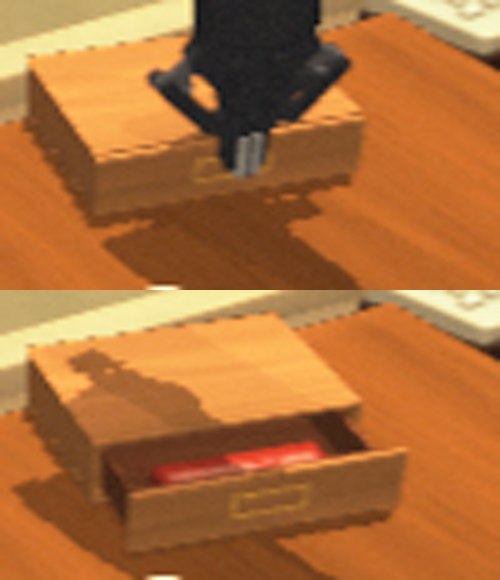

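The staple drawer is flush and shut, with the force rising to 12 N at the stop and the unit unmoved in the picture. I'll back off, rise and move over the pen drawer.

Request:
play_rows(plan=[0,0,0,0.015,0,0,0,0,0,0,0.04,0,0,0,0,0,0,0.04,0,-0.05,0,0,0,0,0.04,0,-0.1,0,0,0,0,0.05,0.03,-0.15,0,0,0,-4,0.07,0.08,-0.15,0,0,0,-8,0.085,0.13,-0.15,0,0,0,-12,0.1,0.18,-0.15,0,0,0,-12,0.115,0.23,-0.15,0,0,0,-12,0.12,0.28,-0.15,0,0,0,-12,0.131,0.318,-0.15,0,0,0,-12,0.131,0.318,-0.15,0,0,0,-12,0.131,0.318,-0.15,0,0,0,-12,0.131,0.318,-0.15,0])

```text
clock: 6.35
position: [0.479, 0.3407, 0.2004]
ee_rot: [0.01, 1.0, -0.0, 0.0]
ft_force: [0.2, -0.6, 0.1]
grip_width: 0.002
grasp_force: 0.0
```

```bash
python3 - <<'E'
from workcell import status, viewer
import cv2,pickle,numpy as np
o=status.get_obs();m=viewer.camera_model("wrist");w=viewer.camera("wrist");pickle.dump((w,m),open("w3.pkl","wb"))
s=viewer.camera("scene");pickle.dump(s,open("s3.pkl","wb"))
cv2.imwrite("pics/w3.png",np.hstack([w,np.vstack([cv2.resize(s[150:220,260:360],(240,168)),np.zeros((252,240,3),np.uint8)])])[...,::-1]);print(o["position"],o["ft_force"],o["ee_rot"])
E
```

```text
[0.47900932 0.34073357 0.2004154 ] [ 0.20790067 -0.6234074   0.05920687] [ 9.67069126e-03  9.99953137e-01 -2.74113284e-04  3.54375117e-04]
```

View pics/w3.png

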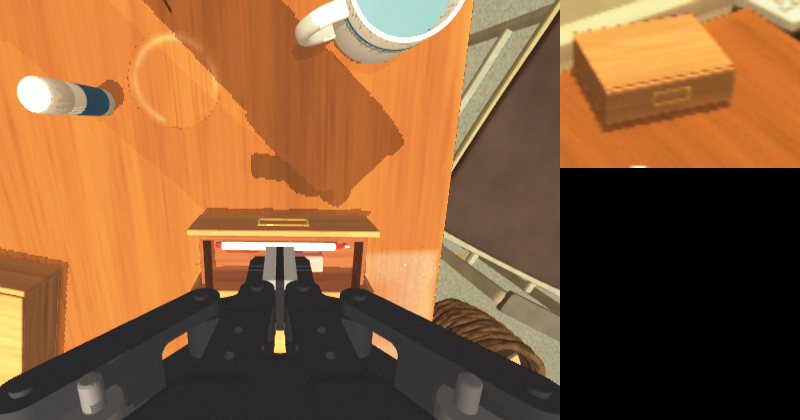

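The staple drawer stays shut (right inset). In the wrist view the pen front's upper outer edge runs (188,230)-(380,231), the pen lies at row 245, and the case edge is near row 291.

```bash
python3 - <<'E'
import pickle
from h import *
im,m=pickle.load(open("w3.pkl","rb"));T=pickle.load(open("d0.pkl","rb"))["top"][1]
a=plane(m,(188,231),.058);b=plane(m,(380,232),.058);print(a,b,(a+b)/2,np.linalg.norm(a-b),np.arctan2(-(b-a)[0],(b-a)[1]))
print(tri([(m,(380,232)),(T,(170+42/4-.4,130+289/4-.4))]),plane(m,(197,291),.06),plane(m,(369,291),.06))
print(im[270:310:2,197].tolist())
E
```

```text
[0.50572552 0.25663213 0.058     ] [0.51010262 0.43378986 0.058     ] [0.50791407 0.34521099 0.058     ] 0.17721179246775046 -0.024702330018008364
[0.50305393 0.42769779 0.07676919] [0.56656598 0.25998944 0.06      ] [0.569767   0.42651945 0.06      ]
[[248, 153, 70], [248, 152, 71], [249, 156, 72], [245, 149, 70], [168, 103, 56], [144, 93, 53], [146, 94, 53], [144, 94, 54], [134, 85, 48], [107, 69, 42], [43, 41, 42], [45, 42, 45], [38, 38, 38], [51, 48, 48], [62, 61, 60], [56, 54, 53], [42, 40, 40], [40, 40, 39], [43, 41, 42], [42, 41, 42]]
```

Request:
play_rows(plan=[0,0,0,-0.04,0.003,0,0,0,0,0,-0.064,0.003,0,0,0,0,0,-0.064,0.003,0,0,0,0,0,-0.064,0.003,0.05,0,0,0,0,-0.064,0.003,0.09,0,0,0,0,-0.064,0.003,0.115,0,0,0,0,-0.064,0.003,0.135,0,0,0,0,-0.064,0.003,0.153,0,0,0,0,-0.064,0.003,0.153,0])

```text
clock: 7.58
position: [0.5419, 0.3437, 0.0462]
ee_rot: [0.009, 1.0, -0.001, -0.001]
ft_force: [-0.0, -0.7, -0.3]
grip_width: -0.001
grasp_force: 0.0
```

Request:
play_rows(plan=[0,0,0,0.006,0,0,0,0,0,0,0.012,0,0,0,0,0,0,0.018,0,0,0,0,0,0,0.024,0,0,0,0,0,0,0.03,0,0,0,0,0,0,0.036,0,0,0,0,0,0,0.042,0,0,0,0,0,0,0.048,0,0,0,0,0,0,0.054,0,0,0,0,0,0,0.06,0,0,0,0,0,0,0.065,0,0,0,0,0,0,0.07,0,0,0,0,0,0,0.07,0,0,0])

```text
clock: 9.2
position: [0.4719, 0.3451, 0.0472]
ee_rot: [0.008, 1.0, -0.0, -0.0]
ft_force: [-0.1, -0.3, 0.1]
grip_width: -0.001
grasp_force: 0.0
```

Request:
play_rows(plan=[0,0,0,0.002,0,0,0,0,0,0,0.004,0,0,0])

```text
clock: 9.45
position: [0.4687, 0.3451, 0.0472]
ee_rot: [0.009, 1.0, -0.0, 0.0]
ft_force: [1.3, -0.4, -1.1]
grip_width: -0.003
grasp_force: 0.6
```

Request:
play_rows(plan=[0,0,0,0.001,0,0,0,0,0,0,0.002,0,0,0])

```text
clock: 9.7
position: [0.4665, 0.3452, 0.0473]
ee_rot: [0.009, 1.0, -0.0, 0.0]
ft_force: [1.0, -0.3, -0.8]
grip_width: 0.0
grasp_force: 0.6
```

Request:
play_rows(plan=[0,0,0,0.001,0,0,0,0,0,0,0.002,0,0,0])

```text
clock: 9.95
position: [0.4651, 0.3453, 0.0474]
ee_rot: [0.009, 1.0, 0.0, 0.001]
ft_force: [5.6, -0.9, -4.8]
grip_width: -0.003
grasp_force: 3.0
```

The force jumped to 5.6 N at x=0.465, which is the predicted stop. I'll back off, rise and check.

Request:
play_rows(plan=[0,0,0,-0.006,0,0,0,0,0,0,-0.02,0,0,0,0,0,0,-0.02,0,0,0,0,0,0,-0.02,0,-0.04,0,0,0,0,-0.02,0,-0.09,0,0,0,0,-0.02,0,-0.14,0,0,0,0,-0.02,-0.05,-0.2,0,0,0,0,-0.02,-0.1,-0.2,0,0,0,0,-0.02,-0.15,-0.2,0,0,0,0,-0.02,-0.15,-0.2,0,0,0,0,-0.02,-0.15,-0.2,0])

```text
clock: 11.32
position: [0.4817, 0.1958, 0.2474]
ee_rot: [0.009, 1.0, 0.0, 0.0]
ft_force: [-0.2, 0.5, -0.7]
grip_width: 0.002
grasp_force: 0.0
```

```bash
python3 - <<'E'
from workcell import status, viewer
import cv2,pickle,numpy as np
s=viewer.camera("scene");t=viewer.camera("top");pickle.dump((s,t),open("f.pkl","wb"))
d=pickle.load(open("d0.pkl","rb"))
f=lambda i:cv2.resize(i[130:240,170:360],(399,231),interpolation=cv2.INTER_CUBIC)
g=lambda i:cv2.resize(i[150:330,130:400],(399,266),interpolation=cv2.INTER_CUBIC)
cv2.imwrite("pics/f.png",np.vstack([np.hstack([f(d["top"][0]),f(t)]),np.hstack([g(d["scene"][0]),g(s)])])[...,::-1]);print(status.get_obs()["ft_force"])
E
```

```text
[-1.6698048  -0.04370481  0.64894903]
```

View pics/f.png

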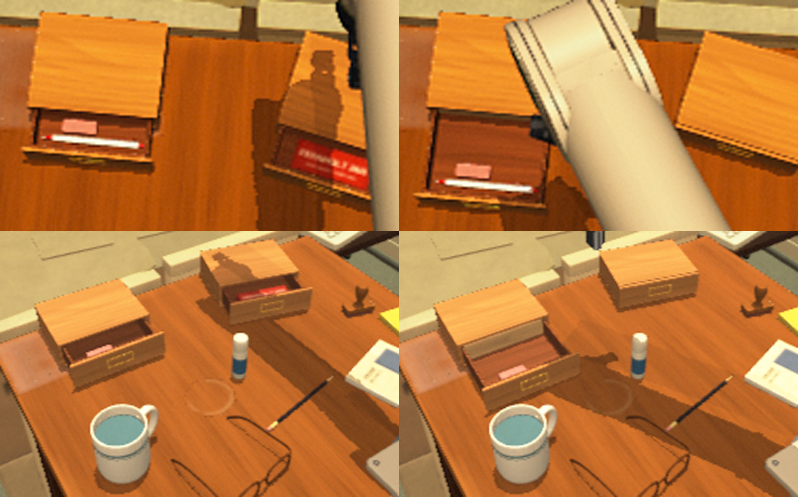

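The staple drawer is shut, the pen drawer is drawn out to its stop, and both units and the bystanders are where they were, with the arm clear.

```bash
python3 -c "
from workcell import manip;print(manip.hand_in())"
```

```text
the job is handed in; nothing more can be done
None
```

The staple drawer is pushed shut and the pen drawer is drawn out to its stop; in the last pictures the units, mug, glue stick and stamp look unmoved, and the job was handed in at about 11 s (no verdict was returned).

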